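Find the rocking corner of a stirrer base and press its shim flat

TASK

The stirrer's grey base plate rocks at one of its four corners. Press the corners down with the fingertips at their white dots, one after another, until you find the one that gives way; then press down the yellow shim tab just in front of that corner until it lies flat. Only press: do not lift or shift the plate, leave the other three tabs raised and do not disturb the glassware and other things on the bench.

Things in the scene. Friction and masses are not known exactly. Their poses are not given: they have to be found in the camera images.
- plate: grey base plate, 12 mm thick, with a white stirrer (150 x 110 mm, top 50 mm above the plate's underside) bolted on, 1.6 kg, resting loose on four feet on the tray. Origin: centre of the underside, 28 mm above the bench; x from front (robot side) to rear, y left. Four ears, 48 mm wide in x, stick out to 139 mm off the centre line; each has a white dot, 18 mm across, right above its foot
- ear_1 (a point): white dot on the front left ear, where to press that corner; fixed to the tray (does not move with the plate), 40 mm above the bench; axes: x to the rear, y left, z up. A sound corner does not give way (under 1.5 mm). The rocking one begins to sink at about 5 N, is 6 mm down at about 9 N, and springs back when let go
- ear_2 (a point): white dot on the front right ear, where to press that corner; fixed to the tray (does not move with the plate), 40 mm above the bench; axes: x to the rear, y left, z up. A sound corner does not give way (under 1.5 mm). The rocking one begins to sink at about 5 N, is 6 mm down at about 9 N, and springs back when let go
- ear_3 (a point): white dot on the rear left ear, where to press that corner; fixed to the tray (does not move with the plate), 40 mm above the bench; axes: x to the rear, y left, z up. A sound corner does not give way (under 1.5 mm). The rocking one begins to sink at about 5 N, is 6 mm down at about 9 N, and springs back when let go
- ear_4 (a point): white dot on the rear right ear, where to press that corner; fixed to the tray (does not move with the plate), 40 mm above the bench; axes: x to the rear, y left, z up. A sound corner does not give way (under 1.5 mm). The rocking one begins to sink at about 5 N, is 6 mm down at about 9 N, and springs back when let go
- tab_1 (a point): where to press the front left ear's shim tab: on its upper face AS IT LIES WHEN FLAT, 18.5 mm above the bench, 53 mm in front of the dot. Yellow flap, 28 mm wide (y), 46 mm long, reaching to -x from a hinge along y that lies 29 mm in front of the ear's dot and 17 mm above the bench. At the start it slants up 44 to 49 degrees, tip about 52 mm above the bench. It yields at 6 to 8 N, stays where left, stops level
- tab_2 (a point): where to press the front right ear's shim tab: on its upper face AS IT LIES WHEN FLAT, 18.5 mm above the bench, 53 mm in front of the dot. Yellow flap, 28 mm wide (y), 46 mm long, reaching to -x from a hinge along y that lies 29 mm in front of the ear's dot and 17 mm above the bench. At the start it slants up 44 to 49 degrees, tip about 52 mm above the bench. It yields at 6 to 8 N, stays where left, stops level
- tab_3 (a point): where to press the rear left ear's shim tab: on its upper face AS IT LIES WHEN FLAT, 18.5 mm above the bench, 53 mm in front of the dot. Yellow flap, 28 mm wide (y), 46 mm long, reaching to -x from a hinge along y that lies 29 mm in front of the ear's dot and 17 mm above the bench. At the start it slants up 44 to 49 degrees, tip about 52 mm above the bench. It yields at 6 to 8 N, stays where left, stops level
- tab_4 (a point): where to press the rear right ear's shim tab: on its upper face AS IT LIES WHEN FLAT, 18.5 mm above the bench, 53 mm in front of the dot. Yellow flap, 28 mm wide (y), 46 mm long, reaching to -x from a hinge along y that lies 29 mm in front of the ear's dot and 17 mm above the bench. At the start it slants up 44 to 49 degrees, tip about 52 mm above the bench. It yields at 6 to 8 N, stays where left, stops level
- rocking_foot (a joint): how far the foot under the rocking corner is pressed down, m: 0 at rest, 0.006 right down. It does not tell which of the four corners it is; that differs from start to start
- rocking_shim (a joint): angle of the shim tab at the rocking corner, rad: 0 to 0.08 at the start (raised), 0.85 quite flat. Flat, its steel nose stands under the ear and carries it. It does not tell which corner
- shim_b (a joint): angle of the shim tab at one of the three sound corners, rad: 0 to 0.08 at the start (raised), 0.85 flat; to be left raised. The letter does not tell which corner
- shim_c (a joint): angle of the shim tab at one of the three sound corners, rad: 0 to 0.08 at the start (raised), 0.85 flat; to be left raised. The letter does not tell which corner
- shim_d (a joint): angle of the shim tab at one of the three sound corners, rad: 0 to 0.08 at the start (raised), 0.85 flat; to be left raised. The letter does not tell which corner
- beaker: empty glass beaker, 60 mm across and 55 mm high, standing on the stirrer's round top; origin at the centre of its underside; to be left alone
- vial: amber vial with blue cap, 24 mm across, 45 mm high, standing on the tray behind the plate; origin at the centre of its underside; to be left alone
- jar: white screw-cap jar, 76 mm across, 85 mm high, on the bench; origin at the centre of its underside; to be left alone
- amber_bottle: amber reagent bottle, 72 mm across, 150 mm high, on the bench; origin at the centre of its underside; to be left alone
- clear_bottle: clear bottle with blue cap, 68 mm across, 140 mm high, on the bench; origin at the centre of its underside; to be left alone
- dish_tray: blue open tray, 100 x 130 x 30 mm, on the bench; origin at the centre of its underside; to be left alone
- spatula: steel spatula, 180 mm long, lying on the bench to the front left; origin at the centre of its underside; to be left alone

How it is judged (in metres and radians):
On the way, in this order (a step that is already met when the one before it is completed fails the run):
1. the rocking corner is pressed down until it gives way (value of joint rocking_foot above 0.0035 m), for 0.1 s.
2. that corner's shim tab is pressed flat (value of joint rocking_shim above 0.77 rad), for 0.2 s.
At the end, for the whole second after the job is handed in: the rocking corner's shim tab lies flat (within 0.08 rad), the other three are still raised (turned less than 0.25 rad), and the plate rests level (within 0.02 rad) on its feet, within 10 mm of where it was, at rest (value of joint rocking_shim above 0.77 rad and value of joint rocking_foot below 0.0015 m and value of joint each of shim_b, shim_c, shim_d below 0.25 rad and linear speed of plate below 0.01 m/s and angle between plate's own z axis and vertical below 0.02 rad and distance of plate from where it was at the start of the episode below 0.01 m); the robot touches nothing.
It fails at once if a shim tab of a sound corner is pressed down (not (value of joint each of shim_b, shim_c, shim_d below 0.25 rad)).
It fails at once if the plate is lifted, carried or shifted (by more than 12 mm) (distance of plate from where it was at the start of the episode above 0.012 m).
It fails at once if a bystander is moved by more than 20 mm or tipped (distance of any of beaker, vial, jar, amber_bottle, clear_bottle, dish_tray, spatula from where it was at the start of the episode above 0.02 m or angle between any of beaker, vial, jar, amber_bottle, clear_bottle, dish_tray, spatula's own z axis and vertical above 0.3 rad).
It also fails if it takes over 51 s, if anything falls off the work surface, if the arm or the gripper's body presses on something with over 40 N, if the wrist force passes 120 N, or if a joint passes its speed limit or range.

ROBOT

A 6-joint arm with a two-finger parallel gripper is mounted at the origin on the work surface. World frame = base frame: x ahead of the robot, y to its left, z up, the work surface at z = 0. Lengths are in mm, angles in rad, forces in N, time in s.
With the tool pointing down it reaches from about 350 to 775 mm from the base axis. Payload 7.3 kg.
Tool frame: the origin (TCP) lies midway between the tips of the shut fingers; the grasp point (between the pads) lies 19 mm behind it (bot.hold_point_z is the distance from the TCP to the grasp point, in mm); z points along the fingers, y is the direction in which the jaws open and shut (so a half turn about z gives the same grasp; the last joint's range is limited). The gripper opens to 92 mm and grips with 3 to 60 N. Pads are 19 mm wide; open, the fingers measure 130 mm over their backs; the gripper's body (75 mm by 190 mm) begins 47 mm behind the grasp point.
Start: joints at [1.076, 0.342, 1.524, -0, 1.275, -0.146], TCP at [179.416, 493.411, 226.741] pointing down, gripper open.
Joint ranges: [-2.53, 2.53], [-0.77, 2.02], [0.04, 2.7], [-1, 4.14], [0.28, 2.66], [-3.11, 3.11]. Speed limits (rad/s): [2.57, 2.57, 3.14, 3.14, 3.14, 3.14].

INTERFACE

Orientations are given as [roll, pitch, yaw] about the fixed x, y, z axes, in that order (R = Rz(yaw) Ry(pitch) Rx(roll)).
In Python, from plant import bot gives the robot as it stands.
- The arm moves only by the tool servo_tool, never from a script. Its argument "series" is a list of rows, each a list of 5 numbers: the opening, from 0 (shut) to 1 (fully open), then the shift along the tool's x, y, z each as a share of 50 mm, from -1 to 1, then the turn about the tool's z as a share of 90 degrees, from -1 to 1. In form: [[gripper, tx, ty, tz, spin], ...]. A call has 1 to 20 rows; each row shifts and turns the commanded pose from where the row before left it, along the tool's axes as they then stand; what a row does not reach is not made up. A row lasts 1/8 s, in which the tool goes at most 62.5 mm and 10.7 degrees, less where a joint would pass 70% of its speed; a pose out of reach is approached as far as the arm can. A call with a number of a shift or a turn outside -1 to 1 is refused whole. A call with a gripper value outside its range is refused whole. The fingers move at their own pace and stop on an object; the grip force is fixed at half the most. Time passes only in rows, so rows that do not move let the fingers close. It gives the time, the measured TCP pose, the force and the opening at its end, in the units of the state.
- bot.get_obs(): the state, without advancing time (a new reading comes with each control period).
- bot.capture(name): name is "scene" or "side" or "wrist"; returns the picture (384x512x3 uint8, red, green, blue); there is no depth.
- bot.camera_model(name): a dict with "mtx" (3x3 intrinsics, pixels), "distortion" ([k1, k2, p1, p2, k3] as OpenCV has them; the pictures are not rectified), "world_from_camera" (4x4, takes a point from camera to world coordinates). Camera axes: x right, y up, looking along -z (the intrinsics and any distortion apply to the point x, -y, -z); pixel columns grow to the right and rows downward; lengths in mm; the calibration is good to about 2 mm. A picture is of the moment at which its call begins: read the wrist's pose just before it. camera_model takes no time and is no camera call; for the wrist camera it gives the pose at the moment of the call.
- bot.close_job(): hands the job in, once; it reports no verdict.
Trained networks look in the newest picture that a camera, given by its name, has taken for a name from the list of things; names that differ only in an ending like _2 or _b are one class to them, and where a whole thing is asked for, a point or a joint stands for the part that bears it (a point fixed in the world has none). Each returns a list of dicts, best first, with "p" (0 to 1); they miss things now and then, are a little off and sometimes report something else, mostly with a low value. They report only what shows in the picture. A call takes as long as a camera call.
- bot.outline_of(camera, label): "mask" (384x512 bool, what is visible of it).
- bot.pinpoint(camera, label): "point" ([x, y, z] in mm, in the coordinates of the camera as it stood for that picture, good to about 4 mm: a listed point, or the origin of a listed thing).
The state is a dict: "time": time; "joint_positions": joint angles; "dq": joint speeds; "tau": joint torques, N m; "tool_pos": TCP position; "tcp_rot": TCP orientation; "contact_force": force on the tool from outside, world axes, zero at the start; "moment": the same for the moment, N m; "grip_width": finger opening in mm.
Only numpy, scipy, OpenCV 4.12 (cv2) and the standard library are available. Lean on these libraries where they do the work, as an engineer would, in place of code of your own. Each camera call takes 0.05 s, during which the arm holds its last target.

## Working session

There is one attempt and no reset: what is moved stays moved. The work goes in short steps, Python scripts to look and compute and a tool call to move; the robot and the scene stay as the last step left them, time stands still between calls to the robot, and variables do not carry over. Pictures are saved under pics/ and viewed, and the job is handed in when it is done.

Besides the shell and the picture viewer there is one more tool, called after "Request:" as name([rows], argument=value, ...), one row to a line, values as JSON. servo_tool: Moves the arm, as the interface text tells. Shift numbers are shares of 50 mm and turn numbers shares of 90 degrees, none past 1 either way. Its arguments: {"type":"object","properties":{"series":{"type":"array"}},"required":["series"]}

```bash
ls; mkdir -p pics
cat > h.py <<'E'
import numpy as np, cv2
from plant import bot
def snap(n,f):
    im=bot.capture(n); cv2.imwrite(f'pics/{f}.png',im[:,:,::-1]); return im
def pts(cam,label):
    M=np.array(bot.camera_model(cam)['world_from_camera'])
    return [(round(d['p'],2),np.round((M@np.r_[d['point'],1])[:3],1)) for d in bot.pinpoint(cam,label)]
def proj(cam,P):
    c=bot.camera_model(cam);M=np.linalg.inv(np.array(c['world_from_camera']))
    P=np.atleast_2d(P).astype(float);q=(M@np.c_[P,np.ones(len(P))].T).T[:,:3]*[1,-1,-1]
    return cv2.projectPoints(q,np.zeros(3),np.zeros(3),np.array(c['mtx']),np.array(c['distortion'],float))[0][:,0]
def onplane(cam,uv,z):
    c=bot.camera_model(cam);M=np.array(c['world_from_camera'])
    n=cv2.undistortPoints(np.array(uv,float).reshape(-1,1,2),np.array(c['mtx']),np.array(c['distortion'],float))[:,0]
    d=(M[:3,:3]@np.c_[n[:,0],-n[:,1],-np.ones(len(n))].T).T;o=M[:3,3]
    return o+d*((z-o[2])/d[:,2])[:,None]
def st():
    o=bot.get_obs();print({k:np.round(o[k],3) for k in('time','tool_pos','tcp_rot','contact_force','grip_width')});return o
E
python3 - <<'E'
from h import *
st()
for c in('scene','side','wrist'):
    snap(c,c+'0')
    for l in ('ear_1','tab_1','plate'): print(c,l,pts(c,l))
st()
E
```

```text
pics
{'time': np.float64(0.0), 'tool_pos': array([179.2  , 493.025, 226.029]), 'tcp_rot': array([-3.14 , -0.   ,  2.793]), 'contact_force': array([-0.892, -0.624,  0.157]), 'grip_width': np.float64(91.984)}
scene ear_1 [(0.81, array([513.6,  86.3,  42.7])), (0.75, array([ 627.1, -146.5,   37.5])), (0.63, array([ 502.5, -141.4,   39.7])), (0.63, array([638.9,  83.7,  41.5])), (0.41, array([588. ,  86.9,  20.1]))]
scene tab_1 [(0.85, array([462.7,  91.6,  20.6])), (0.71, array([590.9,  89.1,  19.9])), (0.66, array([ 572.6, -144.3,   20. ])), (0.48, array([481.9, 336.8,   2.8]))]
scene plate [(0.77, array([567.2, -31.8,  30.7]))]
side ear_1 [(0.92, array([519.1,  90.1,  41.5])), (0.89, array([639.6,  82.8,  35.8])), (0.81, array([ 628.6, -145.5,   39. ])), (0.66, array([ 508. , -141.3,   39.7]))]
side tab_1 [(0.88, array([585.9,  85.6,  16.5])), (0.62, array([462.2,  93.3,  20.9])), (0.61, array([ 451.9, -136.7,   16.7]))]
side plate [(0.67, array([578. , -30.4,  31.4]))]
wrist ear_1 []
wrist tab_1 []
wrist plate []
{'time': np.float64(0.6), 'tool_pos': array([179.416, 493.402, 226.756]), 'tcp_rot': array([3.141, 0.   , 2.793]), 'contact_force': array([-0.817, -0.307,  0.357]), 'grip_width': np.float64(92.037)}
```

View pics/scene0.png

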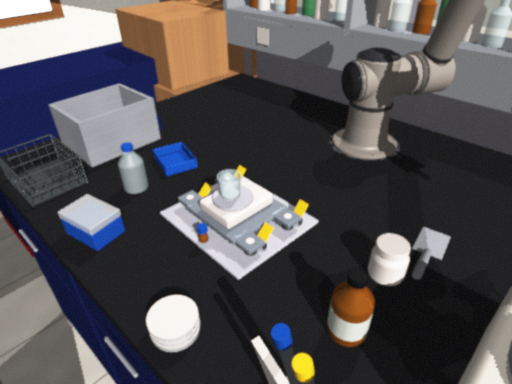

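View pics/side0.png

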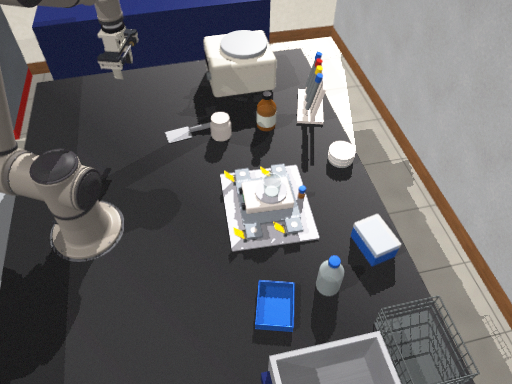

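Run:
```python
from h import *
for l in ('beaker','vial','jar','amber_bottle','clear_bottle','dish_tray'): print(l,pts('side',l)[:2])
S=np.array([[1,1],[1,-1],[-1,1],[-1,-1]])
P={1:[[513.6,86.3],[519.1,90.1]],2:[[502.5,-141.4],[508,-141.3]],3:[[638.9,83.7],[639.6,82.8]],4:[[627.1,-146.5],[628.6,-145.5]]}
A=np.array([np.mean(P[i],0) for i in (1,2,3,4)]);print(A,A.mean(0))
st()
```

```text
beaker [(0.69, array([586.6, -35.9,  82.7]))]
vial [(0.5, array([694.1, -20.8,   5.2]))]
jar [(0.85, array([486.2, 340.9,   5.1]))]
amber_bottle [(0.66, array([661. , 350.1,  -1.8]))]
clear_bottle [(0.79, array([ 672.6, -344.1,   -0.9]))]
dish_tray [(0.93, array([ 515.1, -377.3,    1.6]))]
[[ 516.35   88.2 ]
 [ 505.25 -141.35]
 [ 639.25   83.25]
 [ 627.85 -146.  ]] [572.175 -28.975]
{'time': np.float64(0.9), 'tool_pos': array([179.417, 493.399, 226.747]), 'tcp_rot': array([3.141, 0.   , 2.793]), 'contact_force': array([-0.273, -0.211,  0.856]), 'grip_width': np.float64(91.891)}
```

Request:
servo_tool([
  [0,0,0,0,0.115],
  [0,0,0,0,0.115],
  [0,0,0,0,0.115],
  [0,0,0,0,0.115],
  [0,0,0,0,0.115],
  [0,0,0,0,0.115],
  [0,0,0,0,0.115],
  [0,-0.78,0.7,0,0],
  [0,-0.78,0.7,0,0],
  [0,-0.78,0.7,0,0],
  [0,-0.78,0.7,0,0],
  [0,-0.78,0.7,0,0],
  [0,-0.78,0.7,0,0],
  [0,-0.78,0.7,0,0],
  [0,-0.78,0.7,0,0],
  [0,-0.78,0.7,0,0],
  [0,-0.78,0.7,0,0],
  [0,0,0,0,0],
  [0,0,0,0,0],
])

```text
time: 3.28
tool_pos: [512.1, 89.1, 226.5]
tcp_rot: [-3.141, -0.0, 1.528]
contact_force: [-0.2, 0.7, -0.0]
grip_width: 0.7
```

Run:
```python
from h import *
o=st()
snap('wrist','w1')
for l in ('ear_1','tab_1'): print(l,pts('wrist',l))
print(np.round(proj('wrist',[[516,88,40],[516,-141,40],[639,83,40],[462,92,18]])))
```

```text
{'time': np.float64(3.275), 'tool_pos': array([512.062,  89.098, 226.47 ]), 'tcp_rot': array([-3.141, -0.   ,  1.528]), 'contact_force': array([-0.152,  0.724, -0.044]), 'grip_width': np.float64(0.705)}
ear_1 []
tab_1 [(0.73, array([465.5,  94.4,  18.1])), (0.63, array([592.2,  87.9,  13.2]))]
[[255. 174.]
 [261. 341.]
 [363. 174.]
 [210. 168.]]
```

View pics/w1.png

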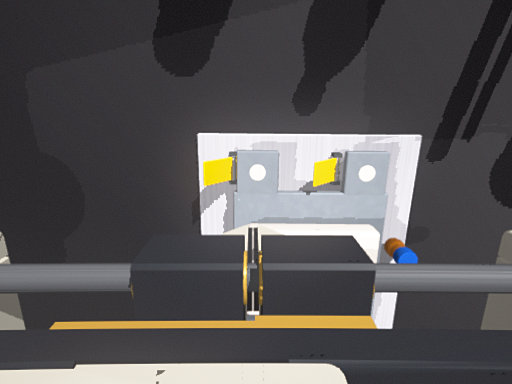

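The wrist view shows the front left dot at about (258,172) and the rear left at (367,173), with raised tabs to the left of each.

Run:
```python
from h import *
print(onplane('wrist',[[257.5,172],[367,173]],40))
im=cv2.imread('pics/w1.png');m=(im.min(2)>215).astype(np.uint8)
n,l,s,c=cv2.connectedComponentsWithStats(m)
for i in range(1,n):
    if 60<s[i,4]<600: print(s[i],c[i],onplane('wrist',[c[i]],40))
st()
```

```text
[[519.18844731  89.79597674  40.        ]
 [643.08744461  83.51595665  40.        ]]
[249 164  17  17 220] [257.1        171.97272727] [[518.73575711  89.84605608  40.        ]]
[359 165  17  17 223] [366.70403587 172.85650224] [[642.744178    83.69655029  40.        ]]
[373 293  24  35 599] [385.03672788 310.02838063] [[676.76473702 -98.53655615  40.        ]]
{'time': np.float64(3.425), 'tool_pos': array([511.865,  89.951, 226.877]), 'tcp_rot': array([-3.142, -0.   ,  1.53 ]), 'contact_force': array([ 0.114,  0.46 , -0.255]), 'grip_width': np.float64(0.367)}
```

Request:
servo_tool([
  [0,0,0.13,0,0],
  [0,0,0,0.9,0],
  [0,0,0,0.9,0],
  [0,0,0,0.9,0],
  [0,0,0,0.9,0],
  [0,0,0,0,0],
  [0,0,0,0.06,0],
  [0,0,0,0.06,0],
  [0,0,0,0,0],
])

```text
time: 4.55
tool_pos: [519.6, 88.7, 41.7]
tcp_rot: [3.14, -0.0, 1.528]
contact_force: [-0.5, -0.3, 0.5]
grip_width: 0.3
```

Request:
servo_tool([
  [0,0,0,0.04,0],
  [0,0,0,0.04,0],
  [0,0,0,0,0],
])

```text
time: 4.92
tool_pos: [519.7, 88.7, 40.1]
tcp_rot: [3.139, -0.0, 1.529]
contact_force: [-7.5, -0.3, 26.9]
grip_width: 0.3
```

Request:
servo_tool([
  [0,0,0,-0.6,0],
  [0,0,0,-0.6,0],
  [0,0,0.82,0,0],
  [0,0,0.82,0,0],
  [0,0,0.82,0,0],
  [0,0,0,0,0],
  [0,0,0,0.6,0],
  [0,0,0,0.5,0],
  [0,0,0,0,0],
  [0,0,0,0,0],
])

```text
time: 6.18
tool_pos: [641.1, 83.5, 41.9]
tcp_rot: [-3.141, -0.0, 1.528]
contact_force: [-0.2, 0.1, -0.8]
grip_width: 0.8
```

Request:
servo_tool([
  [0,0,0,0.04,0],
  [0,0,0,0.03,0],
  [0,0,0,0,0],
])

```text
time: 6.55
tool_pos: [641.7, 83.5, 40.2]
tcp_rot: [3.141, -0.0, 1.529]
contact_force: [-5.3, -0.2, 12.2]
grip_width: 0.3
```

Request:
servo_tool([
  [0,0,0,-0.8,0],
  [0,0,0,-0.8,0],
  [0,0,0,-0.6,0],
  [0,-0.916,0,0,0],
  [0,-0.916,0,0,0],
  [0,-0.916,0,0,0],
  [0,-0.916,0,0,0],
  [0,-0.916,0,0,0],
  [0,0,0,0,0],
  [0,0,0,0,0],
])

```text
time: 7.8
tool_pos: [631.9, -145.0, 148.1]
tcp_rot: [-3.141, -0.001, 1.528]
contact_force: [-0.3, 0.4, -0.4]
grip_width: 0.3
```

Run:
```python
from h import *
st()
im=snap('wrist','w2')
print(np.round(proj('wrist',[[507.5,-139.4,40],[631.5,-145.5,40]])))
m=(im.min(2)>205).astype(np.uint8)
n,l,s,c=cv2.connectedComponentsWithStats(m)
for i in range(1,n):
    if 60<s[i,4]<900: print(s[i],c[i],onplane('wrist',[c[i]],40))
```

```text
{'time': np.float64(7.8), 'tool_pos': array([ 631.944, -145.003,  148.052]), 'tcp_rot': array([-3.141e+00, -1.000e-03,  1.528e+00]), 'contact_force': array([-0.299,  0.396, -0.424]), 'grip_width': np.float64(0.333)}
[[110. 191.]
 [250. 192.]]
[319   0  18  18 156] [328.56410256   6.76923077] [[696.95789917  -2.6755321   40.        ]]
[166  70  12  15  63] [171.53968254  76.82539683] [[572.75212172 -46.78186153  40.        ]]
[200  71  40  46 675] [216.70666667  96.96      ] [[607.74355231 -63.49513763  40.        ]]
[100 182  14  20 195] [106.35897436 190.45641026] [[ 504.36900379 -138.6158515    40.        ]]
[240 183  20  21 320] [249.484375 193.121875] [[ 630.88855913 -146.33668487   40.        ]]
[226 226  22  24 135] [241.28888889 233.33333333] [[ 621.5849285  -184.78398958   40.        ]]
[258 226  23  24 138] [263.72463768 233.34057971] [[ 642.36472637 -185.65549116   40.        ]]
[453 244  47  19 335] [474.62985075 253.87761194] [[ 838.21266909 -214.01005964   40.        ]]
[146 364  96   3 145] [198.35862069 364.36551724] [[ 568.9087947  -331.38568809   40.        ]]
[264 364  83  20 216] [304.49074074 366.53703704] [[ 680.4415662  -338.83540748   40.        ]]
```

View pics/w2.png

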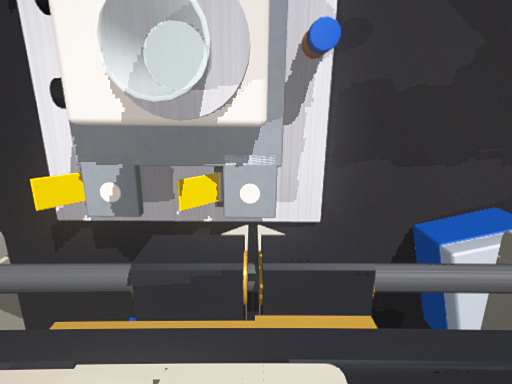

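The right-hand dots sit at (110,191) and (249,193), which agrees with the prediction. Next I go down on the rear right one.

Request:
servo_tool([
  [0,0,0,0.75,0],
  [0,0,0,0.7,0],
  [0,0,0,0.68,0],
  [0,0,0,0,0],
  [0,0,0,0,0],
  [0,0,0,0.04,0],
  [0,0,0,0.03,0],
  [0,0,0,0,0],
])

```text
time: 8.85
tool_pos: [632.9, -145.4, 39.5]
tcp_rot: [3.139, 0.0, 1.528]
contact_force: [-0.4, 1.6, 6.5]
grip_width: 0.6
```

Request:
servo_tool([
  [0,0,0,0.03,0],
  [0,0,0,0.03,0],
  [0,0,0,0,0],
])

```text
time: 9.22
tool_pos: [633.1, -145.5, 37.0]
tcp_rot: [3.139, 0.0, 1.528]
contact_force: [-1.0, 1.2, 8.4]
grip_width: 0.4
```

Rear right is giving way: 3 mm down at 8 N. I'll press it further.

Request:
servo_tool([
  [0,0,0,0.04,0],
  [0,0,0,0.03,0],
  [0,0,0,0,0],
  [0,0,0,0,0],
])

```text
time: 9.72
tool_pos: [633.4, -145.7, 34.4]
tcp_rot: [3.138, 0.001, 1.528]
contact_force: [-2.8, 2.0, 13.1]
grip_width: 0.3
```

Request:
servo_tool([
  [0,0,0,-0.4,0],
  [0,0,0,-0.8,0],
  [0,0,-0.54,0,0],
  [0,0,-0.54,0,0],
  [0,0,0,0,0],
  [0,0,0,0.4,0],
  [0,0,0,0.3,0],
  [0,0,0,0,0],
])

```text
time: 10.72
tool_pos: [577.9, -142.8, 55.3]
tcp_rot: [-3.139, -0.001, 1.528]
contact_force: [-0.2, -0.7, -1.0]
grip_width: 0.6
```

Run:
```python
from h import *
st()
snap('wrist','w3')
```

```text
{'time': np.float64(10.725), 'tool_pos': array([ 577.869, -142.835,   55.277]), 'tcp_rot': array([-3.139e+00, -1.000e-03,  1.528e+00]), 'contact_force': array([-0.238, -0.743, -1.026]), 'grip_width': np.float64(0.62)}
```

View pics/w3.png

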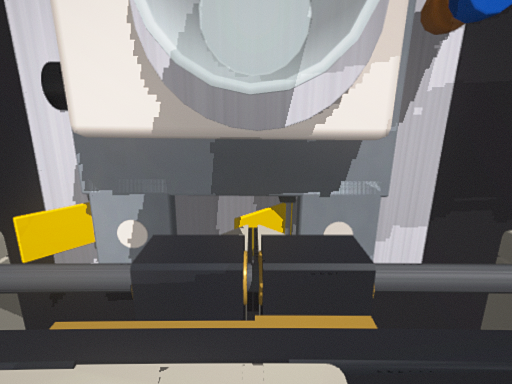

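The fingertips stand over the rear right tab (yellow, around (262,220)), clear of the beaker and the ear. I'm pressing it down.

Request:
servo_tool([
  [0,0,0,0.1,0],
  [0,0,0,0.1,0],
  [0,0,0,0.1,0],
  [0,0,0,0.1,0],
  [0,0,0,0.1,0],
  [0,0,0,0.1,0],
  [0,0,0,0,0],
])

```text
time: 11.65
tool_pos: [578.4, -143.3, 27.0]
tcp_rot: [3.141, 0.0, 1.528]
contact_force: [-0.6, 0.0, 3.0]
grip_width: -0.1
```

Request:
servo_tool([
  [0,0,0,0.08,0],
  [0,0,0,0.08,0],
  [0,0,0,0.04,0],
  [0,0,0,0,0],
  [0,0,0,0,0],
])

```text
time: 12.28
tool_pos: [577.6, -143.2, 18.4]
tcp_rot: [-3.141, 0.0, 1.529]
contact_force: [-7.9, 0.2, 17.0]
grip_width: 0.9
```

Request:
servo_tool([
  [0,0,0,0.03,0],
  [0,0,0,0.02,0],
  [0,0,0,0,0],
  [0,0,0,0,0],
])

```text
time: 12.78
tool_pos: [577.6, -143.3, 18.1]
tcp_rot: [3.142, 0.001, 1.529]
contact_force: [-13.2, 2.2, 33.7]
grip_width: 0.4
```

It has reached a hard stop at the flat height. I'll lift off and look.

Request:
servo_tool([
  [0,0,0,-0.1,0],
  [0,0,0,-0.4,0],
  [0,0,0,-0.8,0],
  [0,0,0,-0.9,0],
  [0,0,0,-0.9,0],
  [0,-0.6,0,0,0],
  [0,-0.6,0,0,0],
  [0,0,0,0,0],
  [0,0,0,0,0],
])

```text
time: 13.9
tool_pos: [575.5, -202.5, 168.7]
tcp_rot: [-3.141, -0.001, 1.528]
contact_force: [-0.6, 1.6, 0.5]
grip_width: 0.4
```

Run:
```python
from h import *
st()
im=snap('wrist','w4'); s=snap('side','s4')
cv2.imwrite('pics/s4c.png',cv2.resize(s[140:270,190:350,::-1],None,fx=4.5,fy=4.5,interpolation=cv2.INTER_CUBIC))
```

```text
{'time': np.float64(13.9), 'tool_pos': array([ 575.517, -202.469,  168.663]), 'tcp_rot': array([-3.141e+00, -1.000e-03,  1.528e+00]), 'contact_force': array([-0.571,  1.555,  0.541]), 'grip_width': np.float64(0.407)}
```

View pics/w4.png

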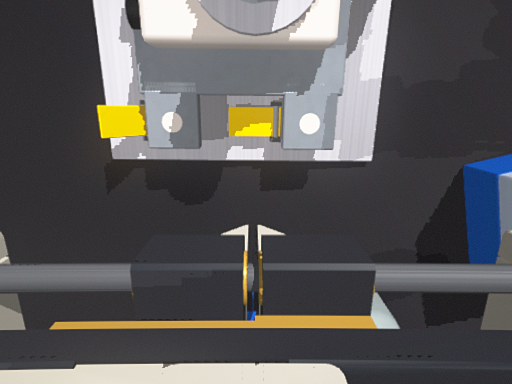

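View pics/s4c.png

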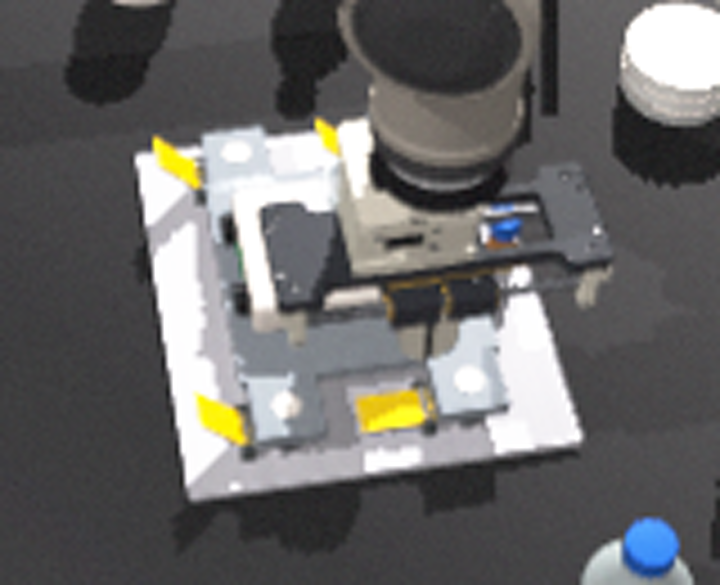

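The rear right tab at (254,121) now lies flat, while the others still slant up. A numeric check of the flat tab's tip and the dots follows.

Run:
```python
from h import *
im=cv2.imread('pics/w4.png').astype(int)
m=((im[:,:,2]>150)&(im[:,:,1]>110)&(im[:,:,0]<60)).astype(np.uint8); m[160:]=0
n,l,s,c=cv2.connectedComponentsWithStats(m); print([list(x) for x in s[1:] if x[4]>100])
e=np.array([631.2,-145.9]);u=np.array([-.999,.049]);v=np.array([.049,.999])
for a in(0,.08,.15,.8):
    r=29+46*np.cos(a); z=18.5+46*np.sin(a); P=[[*(e+u*r+v*w),z] for w in(-14,14)]
    print(a,np.round(proj('wrist',P),1).tolist())
w=(im.min(2)>205).astype(np.uint8);n,l,s,c=cv2.connectedComponentsWithStats(w)
for i in range(1,n):
    if 150<s[i,4]<500 and s[i,2]<30: print(c[i],onplane('wrist',[c[i]],40))
```

```text
[[np.int32(97), np.int32(105), np.int32(49), np.int32(33), np.int32(1380)], [np.int32(229), np.int32(107), np.int32(44), np.int32(29), np.int32(1274)]]
0 [[228.5, 135.2], [228.1, 105.4]]
0.08 [[228.4, 135.5], [227.9, 105.4]]
0.15 [[228.5, 135.9], [228.1, 105.5]]
0.8 [[241.6, 139.0], [241.5, 105.8]]
[167.14723926 120.50920245] [[ 503.05163099 -139.05470135   40.        ]]
[309.22608696 123.09565217] [[ 630.7519143  -146.53708918   40.        ]]
[328.40453074 152.34951456] [[ 648.74656779 -173.75946103   40.        ]]
```

Run:
```python
from h import *
st(); print(bot.close_job())
```

```text
{'time': np.float64(14.0), 'tool_pos': array([ 575.69 , -202.066,  168.886]), 'tcp_rot': array([-3.141e+00, -1.000e-03,  1.529e+00]), 'contact_force': array([ 0.627,  0.322, -0.072]), 'grip_width': np.float64(-0.1)}
the job is handed in; nothing more can be done
None
```

The rocking corner is the rear right one (ear_4). I pressed its shim tab (tab_4) flat and handed the job in at 14.0 s; no verdict is reported.

- **Finding the corner:** The front left ear held firm at 27 N and the rear left at 12 N. The rear right sank about 5.6 mm at 13 N. I did not press the front right ear, because the rocking corner had already been found.
- **Pressing the tab:** tab_4 went down to a hard stop, with the fingertips at z = 18.1 mm under 34 N.
- **Last checks:**
    - **Tab:** In the wrist picture its tip lies within a pixel of where a flat tab should be. From above, that picture cannot tell apart tilts below about 0.15 rad, so the hard stop is the stronger evidence.
    - **Other tabs:** All three are still raised in the pictures.
    - **Plate:** The rear right dot was back within 1 mm of where it was before. I did not measure the plate's tilt separately.
    - **Front right dot:** Its thresholded centre read 4 mm off its predicted place, but it read 3 mm off in the same direction before I pressed anything on that side. I put that down to the blob measurement and not to the plate moving.
    - **Arm:** It was clear of everything, with the force reading at about zero.

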